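# Bring the setting blade under the comparator's dial and hold the shuttle in its notch

## Task

Get the bench comparator ready for zeroing: with the shuttle still at its loading end, away from the dial, take the longest of the three steel setting blades out of the wooden rack, stand it fully down in the shuttle's slot and let go of it. Then take the black knob at the shuttle's tail and slide the shuttle along its rail towards the dial until you feel the spring ball click into the notch that centres the blade under the dial's spindle; finish while still holding the knob, with the shuttle resting in that notch, so that the dial can be read. Leave the other two blades in the rack and do not bump the dial stand.

Things in the scene. Friction and masses are not known exactly. Their poses are not given: they have to be found in the camera images.
- bench_slide: fixed grey cast block on the bench, 140 x 385 x 48 mm, with a steel rail along it; origin on the bench top under the rail's middle; its y axis runs along the rail from the loading end towards the dial (the way the shuttle is slid), z up. It reaches 55 mm to the -x side and 85 mm to the +x side of the rail.
- shuttle (a joint): travel of the shuttle along the rail (bench_slide's +y), in m: 0 at the loading stop, 0.185 at the far stop; starts at 0 to 0.025; the notch is near 0.15 (up to 8 mm either way). Drag about 2 N. The shuttle is an aluminium plate 60 x 210 mm, top 81 mm above the bench, with a steel nest block (42 x 66 x 41 mm, the slot in its top) at the dial end and a black knob at the tail.
- slot_mouth (a point): centre of the slot's mouth at the top of the nest block, 122 mm above the bench. The slot is 38.5 mm long along the rail and 10.5 mm wide across it, with a 4 mm lead-in chamfer all round. The frame is turned as bench_slide's is.
- slot_floor (a point): centre of the slot's floor, 34 mm below its mouth, 88 mm above the bench; moves with the shuttle
- knob (a point): grasp centre of the shuttle's knob, 116 mm above the bench, 150 mm behind the slot along the rail (on the side away from the dial). The knob is round and upright, 25 mm across, from 94 to 132 mm above the bench, on a thin stem; the plate below it is at 81 mm.
- dial_stand: fixed stand: steel index bar beside the rail (top 83 mm up, its face 42 mm on the rail's +x side), a column 18 mm thick, 291 mm high, 74 mm on the rail's +x side, and a round dial 60 mm across, centre 252 mm up, over the rail, facing -x. Origin on the bench under the spindle, on the rail's axis; axes as bench_slide's. Clamped on anew each time, so its place along the rail varies.
- notch (a point): middle of the V notch in the index bar's face, at the bar's top, 42 mm beside the rail's axis, level along the rail with the spindle. The shuttle's spring ball drops in when the slot's centre is level with this point along the rail: within about 3 mm it draws the shuttle, if left free, to the centre; to push on out of the notch takes 8 to 10 N.
- spindle_tip (a point): lower tip of the dial's upright sprung spindle (ball end 8 mm across), 180 mm above the bench when free, over the rail's axis; it pushes down with about 1 N
- spindle (a joint): lift of the spindle, in m: 0 free, at most 0.012. The long blade, fully down in the slot, lifts it by 4 mm (adding under 2 N of drag as it slides under); the shorter two pass below it. The dial's needle turns with it.
- rack: fixed wooden block, 46 x 168 x 46 mm, with three slots in a row along its y axis, 50 mm apart, each 36 mm deep (floor 10 mm above the bench), 39 mm long along the row and 11 mm across it; origin under its middle on the bench
- blade_long: longest setting blade: plain steel, 36 mm wide (y axis), 8 mm thick (x axis), 96 mm tall (z axis), about 0.22 kg, upper corners bevelled (6 mm down, 10 mm in); origin at the centre of its lower edge. Stands upright in one of the rack's slots (which one varies), width along the row, 60 mm of it above the rack, top 106 mm above the bench. Either way round fits.
- blade_mid: the middle blade, the same but 80 mm tall; top 90 mm above the bench in the rack
- blade_short: the shortest blade, the same but 64 mm tall; top 74 mm above the bench in the rack

How it is judged:
On the way:
1. the longest blade stands fully down in the slot, let go, with the shuttle still at its loading end (less than 60 mm along) (x of blade_long in the frame of slot_floor between -0.004 and 0.004 m and y of blade_long in the frame of slot_floor between -0.004 and 0.004 m and z of blade_long in the frame of slot_floor below 0.003 m and angle between blade_long's own z axis and vertical below 0.12 rad and contact force between the fingers and blade_long below 0.2 N and value of joint shuttle below 0.06 m), for 0.2 s.
At the end, for the whole second after the job is handed in: fingers hold the knob (over 2 N), shuttle at rest with its slot within 2.5 mm of the notch along the rail; longest blade in the slot, within 3 mm of its floor and 0.12 rad of upright, let go; spindle lifted 2.5 to 6.5 mm; the other two blades still in the rack (moved under 15 mm) (x of blade_long in the frame of slot_floor between -0.004 and 0.004 m and y of blade_long in the frame of slot_floor between -0.004 and 0.004 m and z of blade_long in the frame of slot_floor below 0.003 m and angle between blade_long's own z axis and vertical below 0.12 rad and y of slot_floor in the frame of notch between -0.0025 and 0.0025 m and value of joint spindle between 0.0025 and 0.0065 m and velocity of joint shuttle between -0.01 and 0.01 m/s and contact force between the fingers and shuttle above 2 N and contact force between the fingers and blade_long below 0.2 N and distance of each of blade_mid, blade_short from where it was at the start of the episode below 0.015 m); the arm keeps its last pose, push and grip.
It fails at once if the robot pushed the dial stand with more than 4 N (contact force between any of the arm, the fingers and dial_stand above 4 N).
It fails at once if the blade rammed against the dial stand or its spindle with more than 15 N (contact force between blade_long and dial_stand above 15 N).
It fails at once if another blade taken from the rack (moved more than 20 mm) (distance of any of blade_mid, blade_short from where it was at the start of the episode above 0.02 m).
It also fails if it takes over 54 s, if anything falls off the work surface, if the arm or the gripper's body presses on something with over 40 N, if the wrist force passes 120 N, or if a joint passes its speed limit or range.

## Robot

A 6-joint arm with a two-finger parallel gripper is mounted at the origin on a cart in front of the work surface, level with it; the furniture and walls round the work are solid. World frame = base frame: x ahead of the robot, y to its left, z up, the work surface at z = 0. Lengths are in m, angles in rad, forces in N, time in s.
With the tool pointing down it reaches from about 0.3 to 0.775 m from the base axis. Payload 14.6 kg.
Tool frame: the origin (TCP) lies midway between the tips of the shut fingers; the grasp point (between the pads) lies 19 mm behind it (ctrl.hold_point_z is the distance from the TCP to the grasp point, in m); z points along the fingers, x is the direction in which the jaws open and shut, and the axes are right-handed (so a half turn about z gives the same grasp; the last joint's range is limited). The gripper opens to 94 mm and grips with 3 to 60 N. Pads are 16 mm wide; open, the fingers measure 119 mm over their backs; the gripper's body (75 mm by 177 mm) begins 78 mm behind the grasp point.
Start: joints at [-1.344, 0.3, 1.521, -0, 1.321, -0.067], TCP at [0.159, -0.526, 0.205] pointing down, gripper open.
Joint ranges: [-3.03, 3.03], [-0.79, 2.21], [0.23, 2.52], [-1.04, 4.18], [0, 3.07], [-2.55, 2.55]. Speed limits (rad/s): [2.22, 2.22, 2.57, 3.14, 3.14, 3.14].

## Interface

Orientations are given as [roll, pitch, yaw] about the fixed x, y, z axes, in that order (R = Rz(yaw) Ry(pitch) Rx(roll)).
In Python, from station import ctrl, viewer, ticket, nets gives the robot as it stands.
- The arm moves only by the tool carry_out, never from a script. Its argument "commands" is one flat list of numbers, 7 for each row, row after row: the closure, from -1 (fully open) to 1 (shut), so that 0 is half open, then the shift along the world's x, y, z in cm, then the turn, a rotation vector about the world's x, y, z in rad. In form: [gripper, tx, ty, tz, ax, ay, az, gripper, tx, ty, tz, ax, ay, az, ...]. A call has 1 to 12 rows; each row is the pose to reach, as a shift and turn from the pose measured when the call began; what a row does not reach only later rows make up. A row lasts 1/12 s, in which the tool goes at most 41.7 mm and 7.16 degrees, less where a joint would pass 70% of its speed; a pose out of reach is approached as far as the arm can. A call with a gripper value outside its range is refused whole. The fingers move at their own pace and stop on an object; "force" is the grip in N (left out, the last holds). Time passes only in rows, so rows that repeat a pose let the fingers close. It gives the time, the measured TCP pose, the force and the opening at its end, in the units of the state.
- ctrl.get_obs(): the state, without advancing time (a new reading comes with each control period).
- viewer.camera(name): name is "scene" or "top"; returns (picture, depth): 384x512x3 uint8, blue, green, red; 384x512 float32, m along the optical axis (not along the pixel's ray), 0 where there is no reading.
- viewer.camera_info(name): a dict with "fx", "fy", "cx", "cy" (pixels), "D" ([k1, k2, p1, p2, k3] as OpenCV has them; the pictures are not rectified), "R" (3x3) and "t" (3): a world point X has camera coordinates R X + t. Camera axes: x right, y down, z forward; pixel columns grow to the right and rows downward; lengths in m; the calibration is good to about 2 mm. A picture is of the moment at which its call begins. camera_info takes no time and is no camera call.
- ticket.hand_in(): hands the job in, once; it reports no verdict.
Trained networks look in the newest picture that a camera, given by its name, has taken for a name from the list of things; names that differ only in an ending like _2 or _b are one class to them, and where a whole thing is asked for, a point or a joint stands for the part that bears it (a point fixed in the world has none). Each returns a list of dicts, best first, with "confidence" (0 to 1); they miss things now and then, are a little off and sometimes report something else, mostly with a low value. They report only what shows in the picture. A call takes as long as a camera call.
- nets.silhouettes(camera, thing): "region" (384x512 bool, what is visible of it) and "extent" ([left, top, right, bottom] in pixels, round what is visible of it).
The state is a dict: "time_s": time; "qpos": joint angles; "joint_vel": joint speeds; "tau": joint torques, N m; "ee_pos": TCP position; "eef_rot": TCP orientation; "force": force on the tool from outside, world axes, zero at the start; "moment": the same for the moment, N m; "grip_width": finger opening in m.
Only numpy, scipy, OpenCV 4.12 (cv2) and the standard library are available. Lean on these libraries where they do the work, as an engineer would, in place of code of your own. Each camera call takes 0.05 s, during which the arm holds its last target. There are 200 camera calls.

## Working session

There is one attempt and no reset: what is moved stays moved. The work goes in short steps, Python scripts to look and compute and a tool call to move; the robot and the scene stay as the last step left them, time stands still between calls to the robot, and variables do not carry over. Pictures are saved under pics/ and viewed, about 8 in all and at most 12, crops included, and the job is handed in when it is done.

Besides the shell and the picture viewer there is one more tool, called after ">>>" by a JSON object that holds its "api" and its "payload". carry_out: Moves the arm, as the interface text tells. Its arguments: {"type":"object","properties":{"commands":{"type":"array","items":{"type":"number"}},"force":{"type":"number"}},"required":["commands"]}

```bash
mkdir -p pics; cat > h.py <<'E'
import numpy as np, cv2
from station import ctrl, viewer, ticket, nets
def cloud(name):
    im,d=viewer.camera(name); c=viewer.camera_info(name)
    K=np.array([[c['fx'],0,c['cx']],[0,c['fy'],c['cy']],[0,0,1]])
    v,u=np.mgrid[0:384,0:512]
    p=cv2.undistortPoints(np.stack([u,v],-1).reshape(-1,1,2).astype(np.float64),K,np.array(c['D'],float)).reshape(384,512,2)
    X=np.dstack([p[...,0]*d,p[...,1]*d,d]); W=(X-np.array(c['t']))@np.array(c['R'])
    W[d<=0]=np.nan
    return im,d,W
E
python3 - <<'E'
from h import *
np.set_printoptions(precision=4,suppress=True)
for n in("scene","top"):
    im,d,W=cloud(n); np.save(f'{n}.npy',W); cv2.imwrite(f'pics/{n}0.png',im)
    c=viewer.camera_info(n); print(n,-np.array(c['R']).T@np.array(c['t']))
    for t in("bench_slide","shuttle","knob","dial_stand","rack","blade_long","blade_mid","blade_short"):
        for r in nets.silhouettes(n,t)[:2]:
            P=W[r['region']]; print(t,round(r['confidence'],2),np.array(r['extent']).round(),np.nanmedian(P,0),np.nanmin(P,0),np.nanmax(P,0))
o=ctrl.get_obs();print(o)
E
python3 -c "
import cv2,numpy as np
a=[cv2.imread(f'pics/{n}0.png') for n in('scene','top')]
cv2.imwrite('pics/a.png',cv2.resize(np.vstack(a),None,fx=.78,fy=.78))"
```

```text
scene [ 0.1005 -0.8866  0.9191]
bench_slide 0.87 [209. 139. 314. 238.] [ 0.5333 -0.0124  0.0515] [ 0.4611 -0.1547 -0.0024] [0.6758 0.3182 0.1371]
shuttle 0.68 [250. 265. 327. 315.] [ 0.447  -0.3254  0.0422] [ 0.3763 -0.3383 -0.0318] [ 0.5465 -0.2444  0.0657]
shuttle 0.57 [245. 157. 303. 215.] [ 0.5472 -0.0187  0.0845] [ 0.5093 -0.1365  0.0461] [0.6048 0.0772 0.1371]
knob 0.66 [241. 153. 303. 215.] [ 0.5478 -0.0188  0.0844] [ 0.5084 -0.1365  0.0482] [0.6127 0.1135 0.1371]
knob 0.29 [305. 265. 318. 281.] [ 0.5096 -0.3134  0.0624] [ 0.4935 -0.3171  0.0422] [ 0.5311 -0.2974  0.0781]
dial_stand 0.88 [219.  78. 277. 178.] [0.5851 0.1797 0.1973] [ 0.504  0.002 -0.005] [0.8086 0.6644 0.2948]
rack 0.69 [251. 269. 328. 311.] [ 0.4464 -0.3252  0.043 ] [ 0.3764 -0.3383 -0.0189] [ 0.5451 -0.2805  0.0763]
blade_long 0.84 [280. 263. 297. 285.] [ 0.4595 -0.3105  0.076 ] [ 0.4411 -0.3174  0.0403] [ 0.4795 -0.2901  0.1108]
blade_mid 0.49 [263. 274. 279. 292.] [ 0.4101 -0.3072  0.0711] [ 0.3927 -0.3116  0.0419] [ 0.437  -0.2961  0.0931]
blade_short 0.67 [302. 267. 318. 282.] [ 0.5089 -0.3137  0.0624] [
[... 954 characters left out ...]
.0796 0.1357]
blade_mid 0.54 [365. 218. 371. 232.] [ 0.4103 -0.3024  0.0789] [ 0.3923 -0.3167  0.0371] [ 0.4291 -0.2998  0.0948]
blade_short 0.41 [363. 182. 371. 197.] [ 0.5078 -0.3091  0.0665] [ 0.491  -0.3223  0.0318] [ 0.5269 -0.3059  0.0758]
{'time_s': 0.9, 'qpos': array([-1.3436,  0.2999,  1.521 ,  0.    ,  1.3207, -0.0666]), 'joint_vel': array([-0.0015, -0.0005, -0.0014,  0.    ,  0.001 , -0.0004]), 'tau': array([ -0.0034, -53.1658, -35.2915,   0.0707,   0.0214,   0.    ]), 'ee_pos': array([ 0.1593, -0.5264,  0.2054]), 'eef_rot': array([-3.1416,  0.0001, -1.277 ]), 'force': array([0.0222, 0.092 , 0.6158]), 'moment': array([-0.0493, -0.0017,  0.015 ]), 'grip_width': 0.09417070309066689}
```

View pics/a.png

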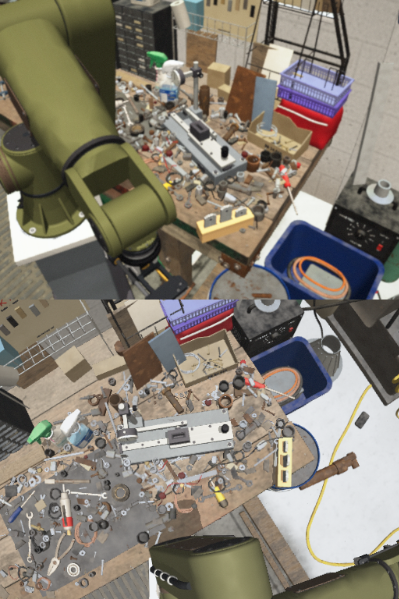

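```bash
cat > fit.py <<'E'
from h import *
np.set_printoptions(precision=4,suppress=True)
def box(W,lo,hi,c,r):
    m=(np.abs(W[...,2]-(lo+hi)/2)<(hi-lo)/2)&(np.hypot(W[...,0]-c[0],W[...,1]-c[1])<r)
    return W[m]
if __name__=='__main__':
  for n in("scene","top"):
    W=np.load(n+'.npy')
    for k,lo,hi,c,r in [("rack",.04,.052,(.459,-.31),.1),("long",.096,.112,(.459,-.31),.06),("slide",.042,.054,(.54,.05),.25),("plate",.076,.086,(.55,-.03),.15),("nest",.116,.128,(.55,.0),.13),("knob",.128,.14,(.55,-.1),.12),("dial",.2,.285,(.53,.15),.15),("spindle",.175,.2,(.55,.15),.1),("bar",.08,.088,(.58,.14),.08),("col",.284,.3,(.6,.15),.12)]:
        P=box(W,lo,hi,c,r)
        if len(P)<4: print(n,k,len(P)); continue
        R=cv2.minAreaRect(P[:,:2].astype(np.float32)*1000)
        print(n,k,len(P),'mean',P.mean(0),'rect',np.round(R[0],1),np.round(R[1],1),round(R[2],2))
    im=cv2.imread(f'pics/{n}0.png')
    cr=im[60:220,190:330] if n=='scene' else im[120:220,140:310]
    cv2.imwrite(f'pics/{n}c.png',cv2.resize(cr,None,fx=4,fy=4,interpolation=cv2.INTER_CUBIC)[:600,:800])
E
python3 fit.py
```

```text
scene rack 1059 mean [ 0.4681 -0.3071  0.0461] rect [ 470.6 -278.3] [116.1 182.5] 83.68
scene long 89 mean [ 0.4606 -0.3088  0.1031] rect [ 462.  -306.9] [10.6 37.5] 84.56
scene slide 3630 mean [0.5343 0.0244 0.0483] rect [559.6  52.7] [448.4 492.8] 15.16
scene plate 897 mean [ 0.5522 -0.0441  0.0824] rect [561.7 -11.1] [ 85.8 242. ] 7.8
scene nest 297 mean [0.5435 0.0233 0.1224] rect [551.4 -20.1] [ 45.5 199.6] 8.19
scene knob 51 mean [ 0.5621 -0.1077  0.1328] rect [ 562.7 -106.4] [21.4 20.8] 82.45
scene dial 686 mean [0.5514 0.1742 0.2546] rect [559.8 179.4] [110.   62.2] 2.1
scene spindle 57 mean [0.5778 0.1833 0.188 ] rect [560.6 184.4] [83.6 14.3] 1.51
scene bar 151 mean [0.5802 0.1642 0.0848] rect [595.  143.3] [ 51.2 155.6] 8.72
scene col 39 mean [0.5817 0.1856 0.2902] rect [563.3 182.2] [84.4 22.5] 12.91
top rack 916 mean [ 0.4704 -0.3011  0.0444] rect [ 469.4 -276.3] [113.8 180.5] 84.43
top long 54 mean [ 0.4581 -0.3085  0.101 ] rect [ 458.2 -308.7] [ 8.9 33. ] 88.59
top slide 4943 mean [0.5357 0.0579 0.0464] rect [556.9  46.4] [473.8 459.1] 33.98
top plate 1342 mean [ 0.5552 -0.0296  0.0796] rect [559.8  -7.9] [ 85.  246.3] 7.71
top nest 383 mean [0.5426 0.0265 0.1201] rect [550.4 -21.6] [ 42.8 194.7] 8.68
top knob 43 mean [ 0.5618 -0.1074  0.1307] rect [ 562.3 -106.7] [17.3 17.2] 88.8
top dial 769 mean [0.5493 0.1773 0.2631] rect [559.1 178.2] [108.8  59.1] 0.49
top spindle 21 mean [0.5905 0.1829 0.1853] rect [590.7 183.5] [ 7.  15.3] 40.57
top bar 287 mean [0.5844 0.1538 0.0834] rect [594.3 136.5] [ 49.3 148.2] 7.27
top col 63 mean [0.5848 0.1869 0.2882] rect [561.4 181. ] [85.4 18. ] 13.13
```

View pics/topc.png

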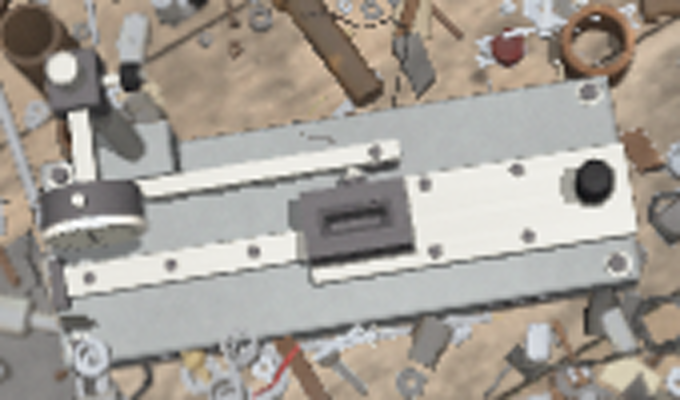

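View pics/scenec.png

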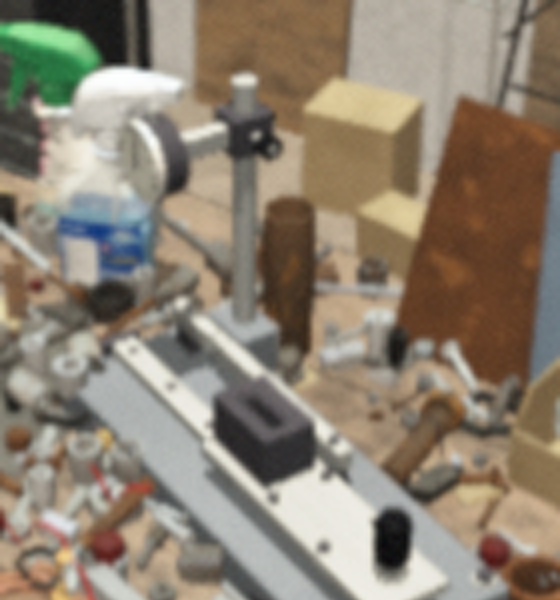

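```bash
cat > fit2.py <<'E'
from fit import *
def rect(P): 
    R=cv2.minAreaRect(P[:,:2].astype(np.float32)*1000); return np.round(R[0],1),np.round(R[1],1),round(R[2],2)
def tr(P):  # robust 1-99 pct box at given yaw
    return P
u=lambda a:(np.array([np.cos(a),np.sin(a)]),np.array([-np.sin(a),np.cos(a)]))
def best(P):
    # yaw minimising trimmed area; returns yaw, centre, size
    b=None
    for a in np.radians(np.arange(-20,20,.25)):
        x,y=u(a); X=P[:,:2]@x; Y=P[:,:2]@y
        q=[np.percentile(X,[1,99]),np.percentile(Y,[1,99])]
        A=np.ptp(q[0])*np.ptp(q[1])
        if b is None or A<b[0]: b=(A,np.degrees(a),x*q[0].mean()+y*q[1].mean(),np.array([np.ptp(q[0]),np.ptp(q[1])]))
    return b[1:]
for n in("scene","top"):
    W=np.load(n+'.npy')
    P=box(W,.042,.052,(.459,-.309),.095); P=P[np.abs(P[:,1]+.309)<.035]; print(n,'rack',len(P),best(P))
    for k,c,h in(("mid",(.41,-.306),.09),("long",(.459,-.309),.106),("short",(.508,-.312),.074)):
        P=box(W,h-.012,h+.005,c,.03); print(' ',k,len(P),best(P),P[:,2].max())
    P=box(W,.116,.128,(.541,.041),.045); print(' nest',len(P),best(P))
    P=box(W,.076,.086,(.5545,-.05),.115); x,y=u(np.radians(8)); P=P[np.abs((P[:,:2]-[.5545,-.05])@x)<.036]; print(' plate',best(P))
    P=box(W,.126,.137,(.562,-.107),.02); print(' knob',best(P))
    P=box(W,.043,.054,(.54,.05),.22); s=(P[:,:2]-[.5335,.09])@x; P=P[(s>-.065)&(s<.095)]; print(' slide',best(P))
    P=box(W,.215,.288,(.528,.177),.045); print(' dial',best(P))
    P=box(W,.284,.3,(.59,.18),.06); print(' col',best(P))
    P=box(W,.079,.088,(.58,.14),.11); s=(P[:,:2]-[.5335,.09])@x; P=P[(s>.036)&(s<.06)]; print(' bar',best(P))
E
python3 fit2.py
```

```text
scene rack 869 (np.float64(-2.75), array([ 0.463 , -0.3076]), array([0.1701, 0.0515]))
  mid 90 (np.float64(-5.5), array([ 0.4116, -0.3052]), array([0.0349, 0.0097])) 0.09308391447033426
  long 95 (np.float64(-5.5), array([ 0.462 , -0.3073]), array([0.0363, 0.0099])) 0.11082403872221916
  short 90 (np.float64(1.25), array([ 0.5043, -0.3116]), array([0.0504, 0.011 ])) 0.07814056449146951
 nest 263 (np.float64(7.0), array([0.5421, 0.0435]), array([0.0437, 0.0688]))
 plate (np.float64(8.5), array([ 0.5529, -0.0382]), array([0.0599, 0.1858]))
 knob (np.float64(-20.0), array([ 0.5625, -0.107 ]), array([0.0207, 0.021 ]))
 slide (np.float64(10.0), array([0.552 , 0.0564]), array([0.1449, 0.3779]))
 dial (np.float64(-13.5), array([0.5332, 0.1713]), array([0.0694, 0.0506]))
 col (np.float64(-20.0), array([0.5952, 0.1891]), array([0.0143, 0.0226]))
 bar (np.float64(8.75), array([0.5786, 0.1355]), array([0.0166, 0.2094]))
top rack 679 (np.float64(-0.7500000000000001), array([ 0.4628, -0.3085]), array([0.1706, 0.0534]))
  mid 53 (np.float64(-3.25), array([ 0.4107, -0.3045]), array([0.0354, 0.0074])) 0.09481673383084145
  long 55 (np.float64(-2.25), array([ 0.4585, -0.3088]), array([0.0331, 0.0085])) 0.10666838548024335
  short 46 (np.float64(-4.25), array([ 0.5091, -0.3114]), array([0.0344, 0.009 ])) 0.07584058918354634
 nest 344 (np.float64(8.0), array([0.5406, 0.0416]), array([0.0421, 0.0648]))
 plate (np.float64(8.5), array([ 0.5517, -0.037 ]), array([0.0596, 0.1874]))
 knob (np.float64(19.25), array([ 0.561 , -0.1067]), array([0.0184, 0.0212]))
 slide (np.float64(8.5), array([0.5522, 0.0599]), array([0.1384, 0.3794]))
 dial (np.float64(2.25), array([0.5385, 0.1781]), array([0.0653, 0.054 ]))
 col (np.float64(8.0), array([0.5954, 0.1888]), array([0.0147, 0.0174]))
 bar (np.float64(6.25), array([0.5795, 0.1142]), array([0.0167, 0.1647]))
```

>>> {"api": "carry_out", "payload": {"commands": [-1,30.1,21.8,0,0,0,-0.36,-1,30.1,21.8,0,0,0,-0.36,-1,30.1,21.8,0,0,0,-0.36,-1,30.1,21.8,0,0,0,-0.36,-1,30.1,21.8,0,0,0,-0.36,-1,30.1,21.8,0,0,0,-0.36,-1,30.1,21.8,0,0,0,-0.36,-1,30.1,21.8,0,0,0,-0.36,-1,30.1,21.8,0,0,0,-0.36,-1,30.1,21.8,0,0,0,-0.36,-1,30.1,21.8,0,0,0,-0.36,-1,30.1,21.8,0,0,0,-0.36], "force": 30}}

```text
time_s: 1.9
ee_pos: [0.4599, -0.3086, 0.2053]
eef_rot: [3.141, -0.0, -1.636]
force: [0.2, 0.4, 0.1]
grip_width: 0.094
```

>>> {"api": "carry_out", "payload": {"commands": [-1,0,0,-4,0,0,0,-1,0,0,-8,0,0,0,-1,0,0,-11,0,0,0,-1,0,0,-13,0,0,0,-1,0,0,-14,0,0,0,-1,0,0,-14,0,0,0]}}

```text
time_s: 2.4
ee_pos: [0.4583, -0.3091, 0.0636]
eef_rot: [3.138, 0.002, -1.638]
force: [0.9, 1.1, 0.2]
grip_width: 0.0938
```

>>> {"api": "carry_out", "payload": {"commands": [1,0,0,0,0,0,0,1,0,0,0,0,0,0,1,0,0,0,0,0,0,1,0,0,0,0,0,0,1,0,0,0,0,0,0,1,0,0,0,0,0,0,1,0,0,0,0,0,0,1,0,0,0,0,0,0,1,0,0,0,0,0,0,1,0,0,0,0,0,0]}}

```text
time_s: 3.23
ee_pos: [0.4583, -0.3091, 0.0636]
eef_rot: [3.138, 0.002, -1.638]
force: [-0.0, -0.7, 0.4]
grip_width: 0.0305
```

>>> {"api": "carry_out", "payload": {"commands": [1,0,0,0,0,0,0,1,0,0,0,0,0,0,1,0,0,0,0,0,0,1,0,0,0,0,0,0,1,0,0,0,0,0,0,1,0,0,0,0,0,0,1,0,0,0,0,0,0]}}

```text
time_s: 3.82
ee_pos: [0.4583, -0.3077, 0.0634]
eef_rot: [3.138, 0.004, -1.638]
force: [0.4, 9.8, 2.6]
grip_width: 0.0079
```

```bash
python3 - <<'E'
from h import *
im,d,W=cloud("scene"); np.save('s1.npy',W)
cv2.imwrite('pics/s1.png',cv2.resize(im[150:330,190:430],None,fx=3.3,fy=3.3))
print(ctrl.get_obs())
E
```

```text
{'time_s': 3.8667, 'qpos': array([-0.6582511 ,  0.46529027,  1.64856898,  0.00166131,  1.03341704,
        0.97872581]), 'joint_vel': array([ 0.00083544, -0.00026275,  0.0006189 ,  0.00112433, -0.00098401,
        0.00118578]), 'tau': array([ -4.59306926, -56.85199499, -32.05906034,  -1.99421458,
        -1.48631684,   0.06100307]), 'ee_pos': array([ 0.45832412, -0.30766987,  0.06340741]), 'eef_rot': array([ 3.13766968,  0.00435246, -1.63783991]), 'force': array([0.93225138, 9.40492561, 2.31362227]), 'moment': array([ 2.15748825, -0.28463088,  0.09052572]), 'grip_width': 0.007793118176533321}
```

View pics/s1.png

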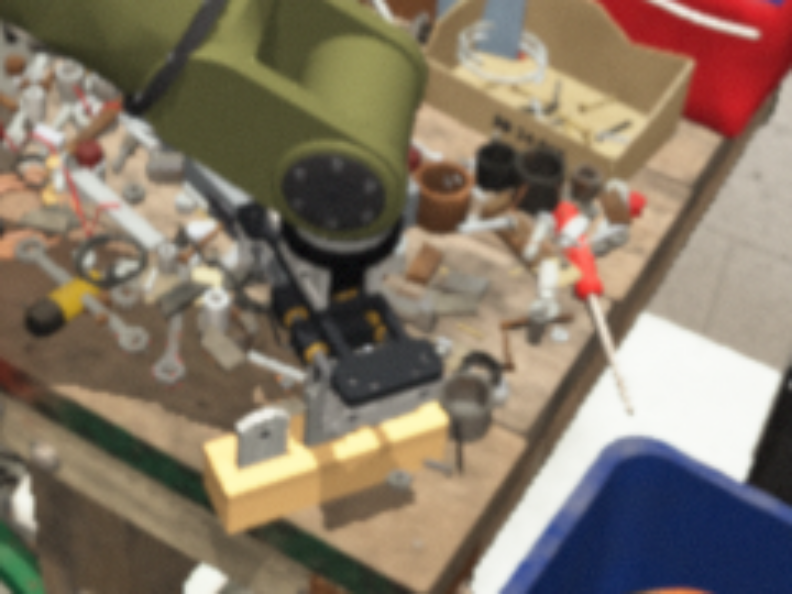

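>>> {"api": "carry_out", "payload": {"commands": [1,0,0,0.8,0,0,0,1,0,0,1.6,0,0,0,1,0,0,3,0,0,0,1,0,0,5,0,0,0,1,0,0,8,0,0,0,1,0,0,12,0,0,0,1,0,0,15,0,0,0,1,0,0,17,0,0,0,1,0,0,17,0,0,0]}}

```text
time_s: 4.62
ee_pos: [0.4593, -0.3087, 0.2387]
eef_rot: [-3.139, -0.0, -1.638]
force: [0.1, -0.0, -2.2]
grip_width: 0.0077
```

>>> {"api": "carry_out", "payload": {"commands": [1,0.7,2.9,0,0,0,0.12,1,1.4,5.8,0,0,0,0.24,1,2,8.7,0,0,0,0.36,1,2.7,11.6,0,0,0,0.48,1,3.4,14.5,0,0,0,0.6,1,4,17.4,0,0,0,0.72,1,4.7,20,0,0,0,0.84,1,5.4,22,0,0,0,0.96,1,6,24,0,0,0,1.08,1,6.5,26,0,0,0,1.2,1,7,28,0,0,0,1.32,1,7,28,0,0,0,1.44]}}

```text
time_s: 5.62
ee_pos: [0.5294, -0.026, 0.2374]
eef_rot: [-3.139, 0.001, -0.19]
force: [-0.3, -1.1, -2.1]
grip_width: 0.008
```

>>> {"api": "carry_out", "payload": {"commands": [1,0.4,2.3,0,0,0,0.11,1,0.8,4.6,0,0,0,0.22,1,1.2,6.8,0,0,0,0.333,1,1.2,6.8,0,0,0,0.333,1,1.2,6.8,0,0,0,0.333]}}

```text
time_s: 6.03
ee_pos: [0.5411, 0.0425, 0.2363]
eef_rot: [-3.139, 0.003, 0.144]
force: [0.0, -0.7, -2.4]
grip_width: 0.0079
```

```bash
python3 - <<'E'
from h import *
np.set_printoptions(precision=4,suppress=True)
o=ctrl.get_obs();print(o['ee_pos'],o['eef_rot'],o['force'],o['moment'])
for n in("scene","top"):
    im,d,W=cloud(n); np.save(n+'1.npy',W); cv2.imwrite(f'pics/{n}1.png',im)
    for t in("blade_long","shuttle"):
        for r in nets.silhouettes(n,t)[:2]: print(n,t,r['confidence'],r['extent'],np.nanmedian(W[r['region']],0))
im=cv2.imread('pics/scene1.png'); cv2.imwrite('pics/s2.png',cv2.resize(im[90:240,190:350],None,fx=4,fy=4,interpolation=cv2.INTER_CUBIC))
E
```

```text
[0.5411 0.0425 0.2363] [-3.1387  0.0028  0.1435] [ 0.0479 -0.65   -2.4493] [-0.0735 -0.0992 -0.0358]
scene blade_long 0.58 [247.8, 117.8, 260.0, 144.9] [0.5377 0.033  0.2197]
scene shuttle 0.8 [240.0, 156.4, 301.9, 217.1] [ 0.5473 -0.0163  0.0846]
scene shuttle 0.38 [303.0, 264.6, 317.4, 282.2] [ 0.5101 -0.3135  0.0633]
top shuttle 0.72 [248.2, 155.5, 298.1, 188.1] [ 0.5528 -0.0662  0.0788]
```

View pics/s2.png

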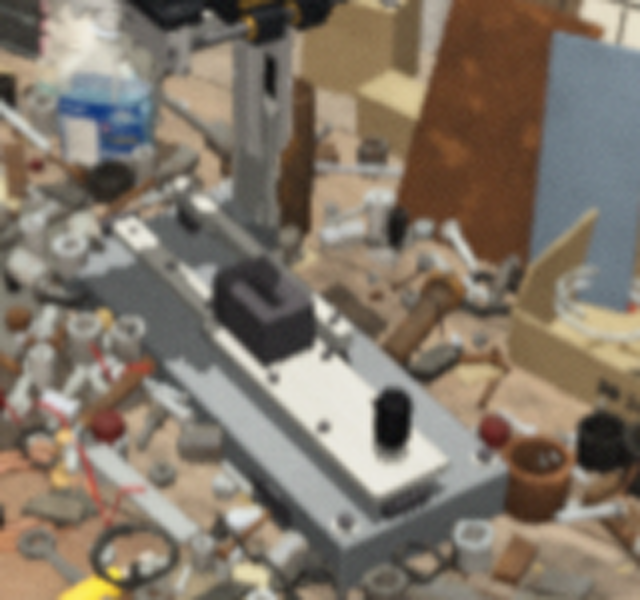

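```bash
python3 - <<'E'
from h import *
np.set_printoptions(precision=4,suppress=True)
W=np.load('scene1.npy'); a=.1435; x=np.array([np.cos(a),np.sin(a)]);y=np.array([-np.sin(a),np.cos(a)])
c=np.array([.5411,.0425])
D=W[...,:2]-c; X=D@x;Y=D@y;Z=W[...,2]
for lo in np.arange(.17,.23,.008):
    m=(Z>lo)&(Z<=lo+.008)&(np.abs(X)<.03)&(np.abs(Y)<.05)
    if m.sum(): print(round(lo,3),m.sum(),'X',np.percentile(X[m],[2,25,50,75,98]),'Y',np.percentile(Y[m],[2,25,50,75,98]))
v,u=np.nonzero((Z>.175)&(Z<.225)&(np.abs(X)<.03)&(np.abs(Y)<.05))
print('minZ blade',Z[v,u].min(), u.min(),u.max(),v.min(),v.max())
# slot in nest: top pts in both
for f in('scene.npy','top.npy','scene1.npy'):
    V=np.load(f);D=V[...,:2]-c;X=D@x;Y=D@y;Z=V[...,2]
    m=(np.abs(Z-.122)<.006)&(np.abs(X)<.035)&(np.abs(Y)<.045)
    h=(Z<.112)&(Z>.084)&(np.abs(X)<.012)&(np.abs(Y)<.024)
    print(f,m.sum(),'nest X',np.percentile(X[m],[1,99]),np.percentile(X[m],[1,99]).mean(),'Y',np.percentile(Y[m],[1,99]),np.percentile(Y[m],[1,99]).mean(),'hole',h.sum(),X[h].mean(),Y[h].mean())
# slot darkness in top picture
E
```

```text
0.178 5 X [-0.0041 -0.004  -0.0037 -0.0028  0.0012] Y [-0.0106 -0.0091 -0.0029  0.0001  0.0089]
0.186 21 X [-0.0059 -0.0049 -0.004  -0.0032  0.0018] Y [-0.0148 -0.0093 -0.0024  0.0101  0.0192]
0.194 20 X [-0.0065 -0.0054 -0.0044 -0.0036 -0.0012] Y [-0.0136 -0.0098 -0.0001  0.0092  0.0167]
0.202 20 X [-0.0076 -0.006  -0.005  -0.0025  0.    ] Y [-0.0153 -0.0108 -0.0032  0.0079  0.0204]
0.21 24 X [-0.0084 -0.0061 -0.0052 -0.0043 -0.0002] Y [-0.0152 -0.0118 -0.0017  0.0049  0.0181]
0.218 28 X [-0.0073 -0.0065 -0.0049 -0.0041  0.0026] Y [-0.0149 -0.0123 -0.0015  0.0089  0.0192]
0.226 19 X [-0.0071 -0.0053 -0.005  -0.0031  0.0032] Y [-0.016  -0.0134 -0.0102  0.0009  0.0156]
minZ blade 0.1827728352390897 250 259 129 146
scene.npy 263 nest X [-0.0209  0.0234] 0.0012737205960811245 Y [-0.0336  0.0353] 0.0008660223273412072 hole 10 0.008289944084625986 0.01154810527034197
top.npy 344 nest X [-0.0216  0.0204] -0.0005951414750818614 Y [-0.0332  0.0316] -0.0007881541868015735 hole 53 0.004041776675056038 0.0005340088155419912
scene1.npy 260 nest X [-0.0198  0.0226] 0.0014167090312360905 Y [-0.0338  0.0346] 0.00039721997554713687 hole 10 0.006946045288481542 0.008033739410467283
```

>>> {"api": "carry_out", "payload": {"commands": [1,0.1,-0.1,-2,0,0,0,1,0.1,-0.1,-3.5,0,0,0,1,0.1,-0.1,-5,0,0,0,1,0.1,-0.1,-5.5,0,0,0,1,0.1,-0.1,-6,0,0,0,1,0.1,-0.1,-6.3,0,0,0,1,0.1,-0.1,-6.6,0,0,0]}}

```text
time_s: 6.92
ee_pos: [0.5431, 0.0401, 0.1731]
eef_rot: [-3.139, -0.002, 0.141]
force: [0.8, 0.4, -2.0]
grip_width: 0.0076
```

>>> {"api": "carry_out", "payload": {"commands": [1,-0.1,0.1,0,0,0,0,1,-0.1,0.1,-0.2,0,0,0,1,-0.1,0.1,-0.4,0,0,0,1,-0.1,0.1,-0.6,0,0,0,1,-0.1,0.1,-0.6,0,0,0]}}

```text
time_s: 7.33
ee_pos: [0.5427, 0.0409, 0.1673]
eef_rot: [-3.14, -0.003, 0.141]
force: [4.8, -3.1, -0.9]
grip_width: 0.0082
```

>>> {"api": "carry_out", "payload": {"commands": [1,0.1,-0.1,-0.2,0,0,0,1,0.1,-0.1,-0.6,0,0,0,1,0.1,-0.1,-1.0,0,0,0,1,0.1,-0.1,-1.3,0,0,0,1,0.1,-0.1,-1.3,0,0,0]}}

```text
time_s: 7.75
ee_pos: [0.5432, 0.04, 0.1531]
eef_rot: [-3.139, -0.001, 0.141]
force: [-0.7, 0.1, -2.7]
grip_width: 0.008
```

Clean. Remaining about 11.7 mm to the floor.

>>> {"api": "carry_out", "payload": {"commands": [1,0,0,-0.4,0,0,0,1,0,0,-0.7,0,0,0,1,0,0,-0.9,0,0,0,1,0,0,-1.0,0,0,0,1,0,0,-1.1,0,0,0,1,0,0,-1.2,0,0,0,1,0,0,-1.25,0,0,0]}}

```text
time_s: 8.33
ee_pos: [0.5432, 0.04, 0.1414]
eef_rot: [-3.139, -0.002, 0.141]
force: [-4.4, 0.6, 9.9]
grip_width: 0.0078
```

>>> {"api": "carry_out", "payload": {"commands": [-0.3,0,0,0,0,0,0,-0.3,0,0,0,0,0,0,-0.3,0,0,0,0,0,0,-0.3,0,0,0,0,0,0,-0.3,0,0,0,0,0,0,-0.3,0,0,0,0,0,0,-0.3,0,0,0,0,0,0,-0.3,0,0,0,0,0,0,-0.3,0,0,0,0,0,0,-0.3,0,0,0,0,0,0]}}

```text
time_s: 9.17
ee_pos: [0.5432, 0.04, 0.1414]
eef_rot: [-3.139, -0.002, 0.141]
force: [-0.0, -0.2, -0.2]
grip_width: 0.0612
```

>>> {"api": "carry_out", "payload": {"commands": [-0.3,0,0,1,0,0,0,-0.3,0,0,3,0,0,0,-0.3,0,0,6,0,0,0,-0.3,0,0,9,0,0,0,-0.3,0,0,11,0,0,0,-0.3,0,0,11,0,0,0]}}

```text
time_s: 9.67
ee_pos: [0.5445, 0.04, 0.2568]
eef_rot: [-3.14, -0.009, 0.141]
force: [-0.1, -0.3, 0.9]
grip_width: 0.0615
```

```bash
python3 - <<'E'
from h import *
np.set_printoptions(precision=4,suppress=True)
im,d,W=cloud("scene"); np.save('scene2.npy',W)
cv2.imwrite('pics/s3.png',cv2.resize(im[90:240,190:350],None,fx=4,fy=4,interpolation=cv2.INTER_CUBIC))
a=.1435; x=np.array([np.cos(a),np.sin(a)]);y=np.array([-np.sin(a),np.cos(a)])
D=W[...,:2]-[.5432,.04]; X=D@x;Y=D@y;Z=W[...,2]
for lo in np.arange(.13,.19,.01):
    m=(Z>lo)&(Z<=lo+.01)&(np.abs(X)<.03)&(np.abs(Y)<.05); print(round(lo,3),m.sum(),np.percentile(X[m],[5,50,95]) if m.sum() else '',np.percentile(Y[m],[5,50,95]) if m.sum() else '')
m=(Z>.13)&(Z<.21)&(np.abs(X)<.03)&(np.abs(Y)<.05);print('top',np.sort(Z[m])[-8:])
K=W[(np.abs(Z-.132)<.006)&(np.hypot(W[...,0]-.562,W[...,1]+.107)<.025)];print('knob',K.mean(0),len(K))
o=ctrl.get_obs();print(o['ee_pos'],o['force'],o['grip_width'],o['time_s'])
E
```

```text
0.13 25 [-0.0064 -0.0047 -0.001 ] [-0.0142  0.0014  0.0183]
0.14 29 [-0.0061 -0.0047 -0.    ] [-0.0132 -0.0017  0.0171]
0.15 27 [-0.007  -0.0046 -0.0007] [-0.0139 -0.001   0.0199]
0.16 27 [-0.0066 -0.0045 -0.0002] [-0.0131 -0.0016  0.0171]
0.17 29 [-0.0065 -0.004   0.0003] [-0.0132  0.0006  0.0194]
0.18 30 [-0.0055 -0.0032  0.0024] [-0.0113  0.0005  0.0161]
top [0.1857 0.186  0.1861 0.1864 0.1866 0.1867 0.1877 0.1885]
knob [ 0.562  -0.1075  0.1314] 59
[0.5439 0.04   0.2541] [-1.1675 -0.3057 -0.4673] 0.061161221938244796 9.7167
```

View pics/s3.png

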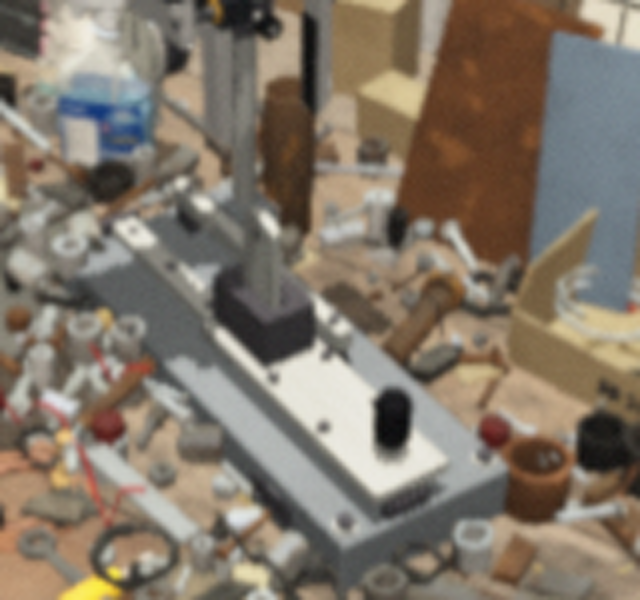

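>>> {"api": "carry_out", "payload": {"commands": [-0.3,0.6,-4,0,0,0,0,-0.3,1.2,-8,0,0,0,0,-0.3,1.6,-12,0,0,0,0,-0.3,1.9,-14.7,0,0,0,0,-0.3,1.9,-14.7,0,0,0,0,-0.3,1.9,-14.7,-4,0,0,0,-0.3,1.9,-14.7,-8,0,0,0,-0.3,1.9,-14.7,-12,0,0,0,-0.3,1.9,-14.7,-14,0,0,0,-0.3,1.9,-14.7,-15,0,0,0,-0.3,1.9,-14.7,-15.5,0,0,0,-0.3,1.9,-14.7,-15.5,0,0,0]}}

```text
time_s: 10.72
ee_pos: [0.5629, -0.1068, 0.0989]
eef_rot: [-3.14, -0.006, 0.141]
force: [-0.4, 0.5, 0.5]
grip_width: 0.0608
```

>>> {"api": "carry_out", "payload": {"commands": [1,0,0,0,0,0,0,1,0,0,0,0,0,0,1,0,0,0,0,0,0,1,0,0,0,0,0,0,1,0,0,0,0,0,0,1,0,0,0,0,0,0,1,0,0,0,0,0,0,1,0,0,0,0,0,0,1,0,0,0,0,0,0], "force": 30}}

```text
time_s: 11.47
ee_pos: [0.5651, -0.1065, 0.0995]
eef_rot: [-3.141, -0.011, 0.141]
force: [18.1, 2.5, -6.9]
grip_width: 0.0243
```

>>> {"api": "carry_out", "payload": {"commands": [1,0.25,0,0,0,0,0,1,0.1,1,0,0,0,0,1,-0.1,2.5,0,0,0,0,1,-0.3,4,0,0,0,0,1,-0.55,5.5,0,0,0,0,1,-0.75,7,0,0,0,0,1,-0.95,8.5,0,0,0,0,1,-1.2,10,0,0,0,0,1,-1.35,11,0,0,0,0,1,-1.5,12,0,0,0,0,1,-1.5,12,0,0,0,0]}}

```text
time_s: 12.38
ee_pos: [0.5482, 0.0146, 0.0994]
eef_rot: [-3.14, -0.007, 0.142]
force: [-13.8, 3.0, 7.5]
grip_width: 0.0243
```

```bash
python3 - <<'E'
from h import *
np.set_printoptions(precision=4,suppress=True)
im,d,W=cloud("scene"); np.save('scene3.npy',W)
cv2.imwrite('pics/s4.png',cv2.resize(im[70:220,190:350],None,fx=4,fy=4,interpolation=cv2.INTER_CUBIC))
a=.148; x=np.array([np.cos(a),np.sin(a)]);y=np.array([-np.sin(a),np.cos(a)])
Z=W[...,2]
m=(np.abs(Z-.122)<.006)&(np.hypot(W[...,0]-.524,W[...,1]-.16)<.06);P=W[m][:,:2]
print('nest',np.percentile(P@x,[1,99]),np.percentile(P@y,[1,99]),len(P))
for n in('scene.npy','top.npy'):
    V=np.load(n);m=(V[...,2]>.215)&(V[...,2]<.288)&(np.hypot(V[...,0]-.53,V[...,1]-.178)<.06);P=V[m][:,:2];print(n,'dial Y',np.percentile(P@y,[1,99]))
    m=(V[...,2]>.1)&(V[...,2]<.2)&(np.hypot(V[...,0]-.5954,V[...,1]-.189)<.018);P=V[m][:,:2];print('col X,Y',np.percentile(P@x,[2,98]),np.percentile(P@y,[2,98]),m.sum())
o=ctrl.get_obs();print(o['ee_pos'],o['ee_pos'][:2]@y,o['force'],o['grip_width'],o['time_s'])
E
```

```text
nest [0.5196 0.5428] [0.0778 0.1211] 38
scene.npy dial Y [0.071  0.1264]
col X,Y [0.6072 0.6218] [0.0881 0.1036] 169
top.npy dial Y [0.072  0.1263]
col X,Y [0.6073 0.619 ] [0.0889 0.1047] 86
[0.5482 0.0144 0.0994] -0.06659533304270612 [-14.6702   3.4358   8.6103] 0.024293883428146087 12.4333
```

View pics/s4.png

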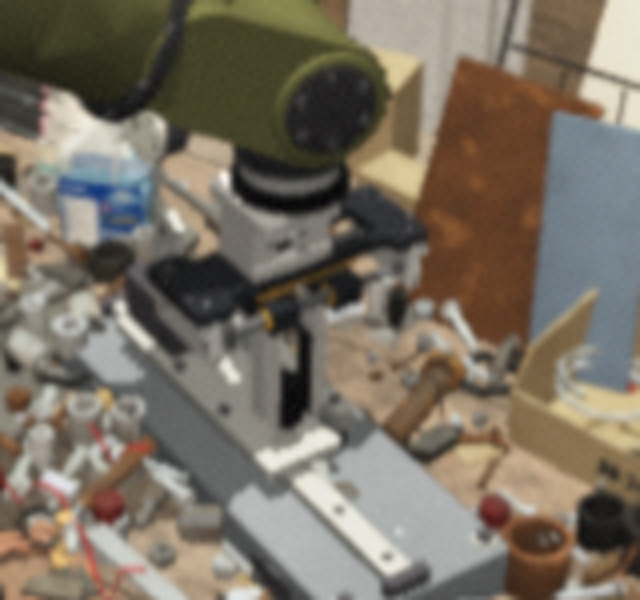

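>>> {"api": "carry_out", "payload": {"commands": [1,-0.25,0.3,0,0,0,0,1,-0.3,0.6,0,0,0,0,1,-0.33,0.9,0,0,0,0,1,-0.33,0.9,0,0,0,0]}}

```text
time_s: 12.77
ee_pos: [0.5467, 0.0237, 0.0995]
eef_rot: [-3.14, -0.011, 0.142]
force: [17.0, 3.6, -10.0]
grip_width: 0.0245
```

>>> {"api": "carry_out", "payload": {"commands": [1,-0.02,0.1,0,0,0,0,1,-0.02,0.1,0,0,0,0]}}

```text
time_s: 12.93
ee_pos: [0.5467, 0.0245, 0.0995]
eef_rot: [-3.141, -0.012, 0.142]
force: [3.9, -2.3, -3.3]
grip_width: 0.0243
```

>>> {"api": "carry_out", "payload": {"commands": [1,-0.02,0.1,0,0,0,0,1,-0.02,0.1,0,0,0,0]}}

```text
time_s: 13.1
ee_pos: [0.5466, 0.0251, 0.0995]
eef_rot: [-3.141, -0.012, 0.142]
force: [2.6, -2.9, -2.5]
grip_width: 0.0246
```

>>> {"api": "carry_out", "payload": {"commands": [1,-0.02,0.15,0,0,0,0,1,-0.02,0.15,0,0,0,0]}}

```text
time_s: 13.27
ee_pos: [0.5464, 0.0267, 0.0995]
eef_rot: [-3.141, -0.012, 0.142]
force: [2.4, -0.1, -3.3]
grip_width: 0.0246
```

>>> {"api": "carry_out", "payload": {"commands": [1,-0.02,0.15,0,0,0,0,1,-0.02,0.15,0,0,0,0]}}

```text
time_s: 13.43
ee_pos: [0.5461, 0.0289, 0.0995]
eef_rot: [-3.14, -0.012, 0.142]
force: [1.7, 6.2, -1.6]
grip_width: 0.024
```

>>> {"api": "carry_out", "payload": {"commands": [1,-0.02,0.15,0,0,0,0,1,-0.02,0.15,0,0,0,0]}}

```text
time_s: 13.6
ee_pos: [0.5459, 0.0303, 0.0995]
eef_rot: [-3.141, -0.012, 0.142]
force: [2.2, -2.8, -2.0]
grip_width: 0.0242
```

>>> {"api": "carry_out", "payload": {"commands": [1,-0.01,0.1,0,0,0,0,1,-0.01,0.1,0,0,0,0]}}

```text
time_s: 13.77
ee_pos: [0.5459, 0.0305, 0.0995]
eef_rot: [3.141, -0.012, 0.142]
force: [3.2, -6.9, -2.2]
grip_width: 0.0245
```

>>> {"api": "carry_out", "payload": {"commands": [1,0,-0.03,0,0,0,0,1,0,-0.03,0,0,0,0,1,0,-0.03,0,0,0,0]}}

```text
time_s: 14.02
ee_pos: [0.5459, 0.0302, 0.0995]
eef_rot: [3.141, -0.012, 0.142]
force: [3.7, -2.0, -2.7]
grip_width: 0.0243
```

```bash
python3 - <<'E'
from h import *
np.set_printoptions(precision=4,suppress=True)
ims=[]
for n in("scene","top"):
    im,d,W=cloud(n); ims.append(cv2.resize(im[70:190,190:320] if n=="scene" else im[110:230,130:260],(390,360),interpolation=cv2.INTER_CUBIC))
    for t in("blade_long","blade_mid","blade_short"):
        for r in nets.silhouettes(n,t)[:1]: print(n,t,r['confidence'],np.nanmedian(W[r['region']],0))
cv2.imwrite('pics/s5.png',np.hstack(ims))
o=ctrl.get_obs();print(o['ee_pos'],o['force'],o['grip_width'],o['time_s'],o['joint_vel'])
E
```

```text
scene blade_long 0.59 [ 0.533  -0.0127  0.0504]
scene blade_mid 0.76 [ 0.4099 -0.3071  0.0722]
scene blade_short 0.71 [ 0.5094 -0.3133  0.0641]
top blade_long 0.56 [0.5164 0.1761 0.1476]
top blade_mid 0.51 [ 0.4111 -0.302   0.0723]
[0.5459 0.0302 0.0995] [ 3.6078 -2.2894 -2.5969] 0.02483733600252186 14.4167 [ 0.0002  0.0011 -0.0013  0.0018 -0.0001  0.0014]
```

View pics/s5.png

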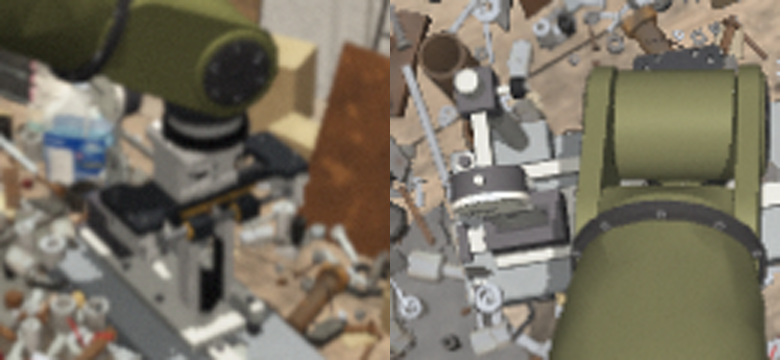

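```bash
python3 -c "
from station import ticket; print(ticket.hand_in())"
```

```text
the job is handed in; nothing more can be done
None
```

I put the longest blade fully down in the shuttle's slot at the loading end and let go of it. I then slid the shuttle by its knob into the notch and handed the job in while still holding the knob. No verdict came back.

**Blade:** it touched the slot floor at the predicted height with about 10 N. After release its top measured about 0.185 m (0.184 expected) and it stood upright, with the shuttle still at its loading end.

**Notch:** the shuttle travelled about 138 mm, matching my estimate from the images. I felt about 6 N of forward pull, then a rising resistance of 7 N, so I backed off slightly. The last reading was about -2 N along the rail, at rest, with the fingers closed to 24.8 mm on the knob (25 mm across).

**Other blades:** the middle and short blades were still at their starting positions in the last scene picture. The top camera did not report the short one.

**Weak checks:**
- The spindle lift and dial reading were never checked directly, because the arm hid most of that area.
- In the last scene picture the network's long-blade detection was wrong (it landed on the slide), so I disregarded it. The top camera did see the blade under the dial.
- The knob grip pushed sideways with up to 18 N for a short time, until I re-centred it.

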